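# Scoop the toy beads into the bowl and hang up the scoop

### The job

The green scoop's handle is tucked into the pine niche: draw the scoop out, set it down flat on the table clear of the niche and let go, so that you can take it again by the handle. With it, scoop all four toy beads out of the white tray into the blue bowl; the fingers must never touch a bead. Leave the bowl standing upright with the beads in it and hang the scoop by its loop on the hook, hanging free and quiet, without disturbing the mug, teething ring, cream tin, nasal aspirator, bottle or clock.

Things in the scene. Friction and masses are not known exactly. Their poses are not given: they have to be found in the camera images.
- scoop: green plastic scoop, 110 g. Origin: centre of the underside of its flat-bottomed pan; +x out of the open mouth. Pan 80 mm long (x -40..40), 64 wide, 32 high, walls 3, floor 2.5 mm. Handle (16 wide, 13 thick) runs backwards from the rear wall's top, rising 20 degrees, (-38,0,44) to (-127,0,76) mm, then a loop. At the start the handle is in the niche, the pan sticks out
- scoop_grip (a point): point on the scoop's handle, 32 mm from its root, at (-68,0,55) mm in the scoop's frame
- scoop_loop (a point): centre of the hanging loop at the end of the scoop's handle, at (-141,0,82) mm in the scoop's frame; hole 26 mm wide, made of 8 mm bar; the loop lies in the plane of the handle's upper face, so its hole runs at right angles to the handle, in the scoop's x-z plane
- scoop_lip (a point): middle of the front edge of the scoop's floor, (40,0,0) mm in the scoop's frame
- niche: fixed pine cubby with an open front that faces its own -x. Origin: centre of its underside. 150 mm deep (x -75..75), 148 mm wide outside, 120 mm inside, ceiling at 107 mm, top board up to 121 mm and x -80..80
- tray: fixed white plastic toy tray. Origin: centre of underside; inner floor 4 mm above it. Inside 82 mm wide (y), flat from x = -115 to x = +50 mm, then a ramp rises at 20 degrees to the end wall at x = 118. Side walls 36 mm high, beside the ramp (x 52..122) 60 mm, at its end 70 mm, near end wall (x = -117) 24 mm high
- bead1: red ball-shaped toy bead, 28 mm diameter, 14 g, loose on the tray's floor near the ramp; origin at its centre
- bead2: orange ball-shaped toy bead, 28 mm diameter, 14 g, loose on the tray's floor near the ramp; origin at its centre
- bead3: brown ball-shaped toy bead, 28 mm diameter, 14 g, loose on the tray's floor near the ramp; origin at its centre
- bead4: blue ball-shaped toy bead, 28 mm diameter, 14 g, loose on the tray's floor near the ramp; origin at its centre
- bowl: blue-glazed ceramic bowl, loose, 400 g. Origin: centre of its underside; rim 140 mm across, 65 mm high, foot 63 mm across, wall 4 mm
- hook: fixed hook stand. Origin on the table below the hook's seat. The hook points to its own -x. Post of 14 mm diameter at x = +62 mm, 290 mm high, on a 90 x 110 x 12 mm base (x 10..100); nothing stands under the hook itself
- hook_seat (a point): lowest point of the hook's 8 mm bar (its axis), 250 mm above the table, where a hung loop comes to rest; from here the bar rises gently to the post (+x) and steeply to its free end (-x); axes as hook
- hook_end (a point): free upper end of the hook, at (-24, 0, +24) mm from the seat
- mug: bystander: grey mug, 80 mm across, 90 mm high, origin at the centre of its underside
- teether: bystander: blue teething ring lying flat, 80 mm across, 13 mm high, origin underside centre
- tin: bystander: closed aluminium cream tin, 75 mm across, 30 mm high, origin underside centre
- aspirator: bystander: yellow nasal aspirator standing on its bulb, 58 mm across, 108 mm high, origin underside centre
- bottle: bystander: clear bottle with blue cap, 60 mm across, 150 mm high, origin underside centre
- clock: bystander: white alarm clock 50 x 110 x 70 mm, origin underside centre
Things that resemble listed ones, but are neither listed nor needed, are in the scene too. Several things have the shape of the scoop; the one meant has the colours described above.

How it is judged:
On the way, in this order (a step that is already met when the one before it is completed fails the run):
1. the scoop stands flat on the table, clear of the niche, at rest and released (horizontal distance between scoop_loop and niche above 0.12 m and height (world z) of scoop below 0.008 m and angle between scoop's own z axis and vertical below 0.1 rad and contact force between the fingers and scoop below 0.1 N and linear speed of scoop below 0.03 m/s), for 0.2 s.
2. all four beads are in the bowl (horizontal distance between each of bead1, bead2, bead3, bead4 and bowl below 0.055 m and z of bead1 in the frame of bowl between 0.008 and 0.062 m and z of bead2 in the frame of bowl between 0.008 and 0.062 m and z of bead3 in the frame of bowl between 0.008 and 0.062 m and z of bead4 in the frame of bowl between 0.008 and 0.062 m), for 0.2 s.
At the end, for the whole second after the job is handed in: bead centres within 55 mm of the bowl's axis, 8 to 62 mm above its foot, below 0.06 m/s; bowl upright within 0.12 rad; scoop's loop centre within 28 mm of the hook's seat, carried by the hook (over 0.3 N), lip over 10 mm above the table, turning below 1 rad/s (all of step 2 and angle between bowl's own z axis and vertical below 0.12 rad and linear speed of each of bead1, bead2, bead3, bead4 below 0.06 m/s and distance between scoop_loop and hook_seat below 0.028 m and contact force between scoop and hook above 0.3 N and height (world z) of scoop_lip above 0.01 m and angular speed of scoop below 1 rad/s); the robot touches nothing.
It fails at once if a finger touches a bead (contact force between the fingers and bead1 above 0.2 N or contact force between the fingers and bead2 above 0.2 N or contact force between the fingers and bead3 above 0.2 N or contact force between the fingers and bead4 above 0.2 N).
It fails at once if a bystander is moved by more than 40 mm (distance of any of mug, teether, tin, aspirator, bottle, clock from where it was at the start of the episode above 0.04 m).
It fails at once if the bowl is tipped by more than 0.5 rad (angle between bowl's own z axis and vertical above 0.5 rad).
It also fails if it takes over 72 s, if anything falls off the work surface, if the arm or the gripper's body presses on something with over 40 N, if the wrist force passes 120 N, or if a joint passes its speed limit or range.

### The arm

A 7-joint arm with a two-finger parallel gripper is mounted at the origin on the work surface. World frame = base frame: x ahead of the robot, y to its left, z up, the work surface at z = 0. Lengths are in m, angles in rad, forces in N, time in s.
With the tool pointing down it reaches from about 0.425 to 0.875 m from the base axis. Payload 4.7 kg.
Tool frame: the origin (TCP) lies midway between the tips of the shut fingers; the grasp point (between the pads) lies 19 mm behind it; z points along the fingers, y is the line along which they close (so a half turn about z gives the same grasp; the last joint's range is limited). The gripper opens to 87 mm and grips with 3 to 60 N. Pads are 19 mm wide; open, the fingers measure 117 mm over their backs; the gripper's body (75 mm by 190 mm) begins 51 mm behind the grasp point.
Start: joints at [1.322, 0.321, -0.07, 1.45, 0.023, 1.371, -0.057], TCP at [0.169, -0.628, 0.223] pointing down, gripper open.
Joint ranges: [-2.86, 2.86], [-0.3, 2.09], [-1.38, 1.24], [0.06, 2.45], [-1.56, 4.7], [0.09, 2.05], [-2.69, 2.69]. Speed limits (rad/s): [2.57, 2.57, 3.14, 3.14, 3.14, 3.14, 3.14].

### API

Orientations are given as a rotation vector (axis times angle).
In Python, from bench import ctrl gives the robot as it stands. The module is installed in compiled form; this text tells all that it offers.
- The arm moves only by the tool carry_out, never from a script. Its argument "steps" is a list of rows, each a list of 7 numbers: the turn, a rotation vector about the world's x, y, z in degrees, then the shift along the world's x, y, z in cm, then the opening, from 0 (shut) to 1 (fully open). A call has 1 to 12 rows; each row is the pose to reach, as a shift and turn from the pose commanded when the call began; what a row does not reach only later rows make up. A row lasts 1/10 s, in which the tool goes at most 50 mm and 8.59 degrees, less where a joint would pass 70% of its speed; a pose out of reach is approached as far as the arm can. A call with a gripper value outside its range is refused whole. The fingers move at their own pace and stop on an object; "squeeze" is the grip in N (left out, the last holds). Time passes only in rows, so rows that repeat a pose let the fingers close. It gives the time, the measured TCP pose, the force, the opening and the grip force at its end, in the units of the state.
- ctrl.get_state(): the state, without advancing time (a new reading comes with each control period).
- ctrl.get_image(name): name is "scene" or "top"; returns a dict with "pixels" (480x640x3 uint8, red, green, blue), "camera_matrix" (3x3 intrinsics, pixels), "k1" (the pictures are not rectified: a ray, as slopes to the right and down, at radius r is drawn at 1 + k1 r^2 times it, then the intrinsics apply), "cam_to_world" (4x4, takes a point from camera to world coordinates). Camera axes: x right, y down, z forward; pixel columns grow to the right and rows downward; lengths in m; the calibration is good to about 2 mm. A picture is of the moment at which its call begins. There is no depth.
- ctrl.close_job(): hands the job in; it is judged then, once.
The state is a dict: "time": time; "joint_positions": joint angles; "qd": joint speeds; "joint_torque": joint torques, N m; "position": TCP position; "tool_rot": TCP orientation; "ft_force": force on the tool from outside, world axes, zero at the start; "torque": the same for the moment, N m; "grip_width": opening from 0.0 (shut) to 1.0 (fully open); "grip_force": force on a finger pad.
Only numpy, scipy, OpenCV 4.12 (cv2) and the standard library are available. Lean on these libraries where they do the work, as an engineer would, in place of code of your own. Each camera call takes 0.05 s, during which the arm holds its last target. There are 200 camera calls.

## Working session

There is one attempt and no reset: what is moved stays moved. The work goes in short steps, Python scripts to look and compute and a tool call to move; the robot and the scene stay as the last step left them, time stands still between calls to the robot, and variables do not carry over. Pictures are saved under pics/ and viewed, at most 10 in all, crops included, and the job is handed in when it is done.

Besides the shell and the picture viewer there is one more tool, called after "Emit:" as name(argument=value, ...) on one line, values as JSON. carry_out: Moves the arm, as the interface text tells. Its arguments: {"type":"object","properties":{"steps":{"type":"array","items":{"type":"array","items":{"type":"number"}}},"squeeze":{"type":"number"}},"required":["steps"]}

```bash
mkdir -p pics
cat > h.py <<'E'
import numpy as np, cv2
from bench import ctrl
from scipy.spatial.transform import Rotation as R
def grab(name,fn=None):
    d=ctrl.get_image(name)
    if fn: cv2.imwrite(f'pics/{fn}.png',cv2.cvtColor(d['pixels'],cv2.COLOR_RGB2BGR))
    np.savez(f'{name}.npz',**{k:np.array(v) for k,v in d.items()})
    return d
def load(name): return dict(np.load(f'{name}.npz'))
def ray(d,u,v):
    K=d['camera_matrix'];k=float(d['k1'])
    x=(u-K[0,2])/K[0,0];y=(v-K[1,2])/K[1,1]
    rd=np.hypot(x,y);r=rd
    for _ in range(30): r=rd/(1+k*r*r)
    s=r/rd if rd>0 else 1
    T=d['cam_to_world'];return T[:3,3],T[:3,:3]@np.array([x*s,y*s,1])
def at(d,u,v,z):
    o,r=ray(d,u,v);return o+r*(z-o[2])/r[2]
def proj(d,p):
    T=np.linalg.inv(d['cam_to_world']);c=T[:3,:3]@np.array(p)+T[:3,3]
    x,y=c[0]/c[2],c[1]/c[2];f=1+float(d['k1'])*(x*x+y*y);K=d['camera_matrix']
    return np.array([K[0,0]*x*f+K[0,2],K[1,1]*y*f+K[1,2]])
E
python3 - <<'E'
from h import *
for n in('scene','top'):
    d=grab(n,n+'0');print(n,d['camera_matrix'],d['k1'],d['cam_to_world'])
print(ctrl.get_state())
E
```

```text
scene [[494.11670714   0.         310.146871  ]
 [  0.         494.11670714 239.0379682 ]
 [  0.           0.           1.        ]] -0.08888808180986231 [[ 0.85246439  0.34100685 -0.39625597  0.85990702]
 [ 0.52265371 -0.53890721  0.66061495 -0.65616083]
 [ 0.01172902 -0.77025537 -0.6376277   0.83427697]
 [ 0.          0.          0.          1.        ]]
top [[532.73492668   0.         320.4488233 ]
 [  0.         532.73492668 239.72747817]
 [  0.           0.           1.        ]] 0.003316189662470084 [[-0.01214355 -0.98096295  0.19381495  0.24323965]
 [-0.99954967  0.01722799  0.02456952  0.00602359]
 [-0.02744083 -0.19342931 -0.98073039  1.28351164]
 [ 0.          0.          0.          1.        ]]
{'time': 0.1, 'joint_positions': array([ 1.3220969 ,  0.32172095, -0.07008302,  1.45154851,  0.02262079,
        1.37079491, -0.05692884]), 'qd': array([-7.80739790e-05, -2.45645950e-03,  9.59928396e-04, -2.81608639e-03,
       -7.45311412e-04, -9.43145098e-04, -3.13511985e-04]), 'joint_torque': array([ 1.92331581e-04, -4.92572558e+01, -4.05537793e-01, -3.13397276e+01,
       -6.40366226e-02,  3.94733995e-02,  6.90410366e-05]), 'position': array([ 0.16867754, -0.62722374,  0.22159127]), 'tool_rot': array([-3.11287257e+00, -4.11403325e-01,  5.23478248e-04]), 'ft_force': array([ 0.13848959,  0.45123746, -0.23361687]), 'torque': array([ 0.00574279, -0.00636432, -0.0113097 ]), 'grip_force': 0.0, 'grip_width': 0.99996767230851}
```

View pics/top0.png

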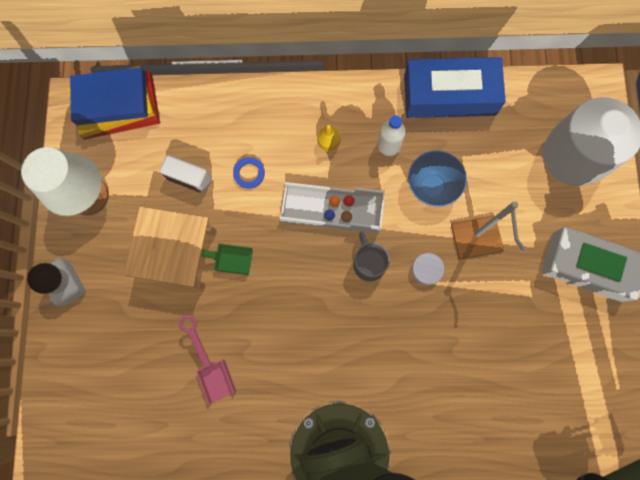

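View pics/scene0.png

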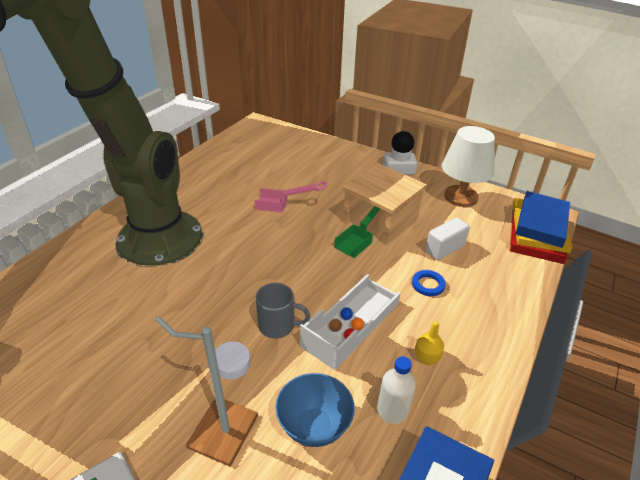

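The top view shows the green scoop at (235,260) with its handle in the niche (170,245). The look-alikes are the pink scoop at (212,370) and the green panel on a grey box at (600,260), so I choose the green scoop at (235,260). The tray is at (332,207), the bowl at (437,178), the hook tip at about (477,234), the post top at (515,205), the mug at (370,260) and the tin at (428,268).

Run:
```python
from h import *
t=cv2.imread('pics/top0.png');s=cv2.imread('pics/scene0.png')
def c(im,x,y,w,h,k):
    o=cv2.resize(im[y:y+h,x:x+w],None,fx=k,fy=k,interpolation=cv2.INTER_CUBIC)
    for i in range(0,w,10):
        cv2.line(o,(i*k,0),(i*k,4 if (x+i)%50 else 12),(0,0,255),1)
        if (x+i)%20==0: cv2.putText(o,str(x+i),(i*k,22),0,.35,(0,0,255),1)
    for i in range(0,h,10):
        cv2.line(o,(0,i*k),(4,i*k),(0,0,255),1)
        if (y+i)%20==0: cv2.putText(o,str(y+i),(6,i*k+4),0,.35,(0,0,255),1)
    return o
a=c(t,120,190,160,120,5);cv2.imwrite('pics/c1.png',a)
b=np.vstack([np.hstack([c(t,270,170,120,70,4)[:, :400],np.zeros((280,0,3),np.uint8)]),c(t,440,190,100,75,4)[:300]])
b2=np.vstack([c(t,400,140,100,70,4),c(s,140,310,100,75,4)])
cv2.imwrite('pics/c2.png',np.hstack([b,b2]))
```

```text
(no output)
```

View pics/c1.png

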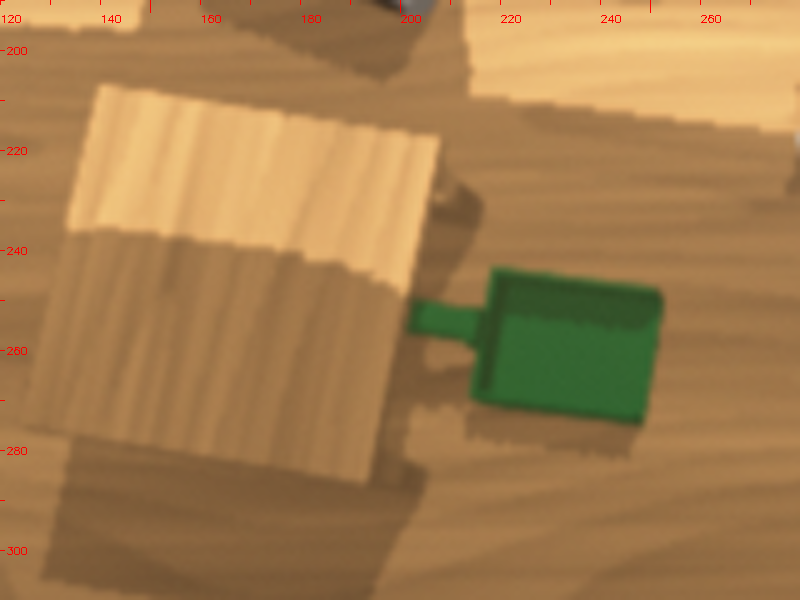

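View pics/c2.png

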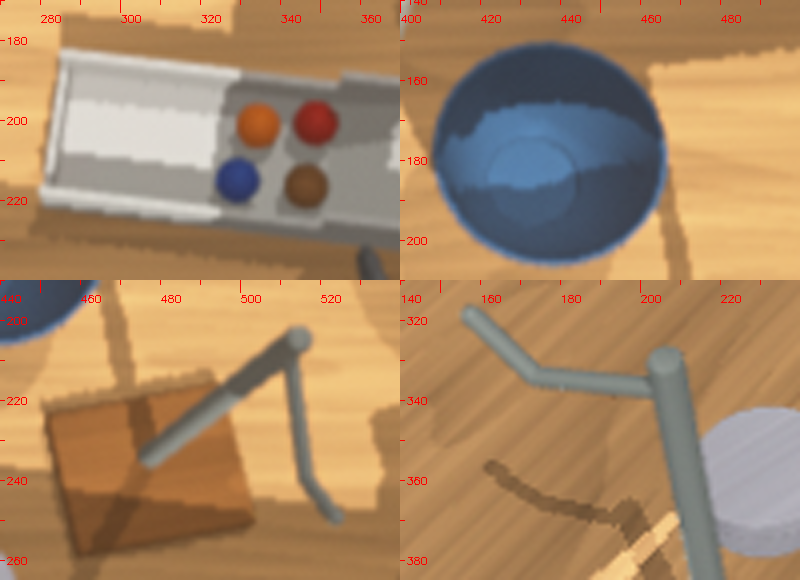

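The close crops confirm the choice of the green scoop: its pan-rim corners are (218,244), (252,248), (248,275), (214,270). The tray ramp is on the image right. The hook seat is at about (514,240) top and (174,334) scene, and its end points towards the robot.

Run:
```python
from h import *
t=load('top');s=load('scene');np.set_printoptions(precision=4,suppress=True)
def P(name,pts,z,d=t):
    q=np.array([at(d,*p,z)for p in pts]);print(name,q[:,:2].round(4).tolist(),'mean',q.mean(0)[:2]);return q
P('niche',[(139.5,207),(207.5,217),(193.5,286.5),(124,275)],.121)
P('scoop rim',[(218.4,244),(252.4,248.5),(248.2,275),(214,270.2)],.032)
P('handle',[(202,254.2),(214,255.2)],.050)
P('beads RED,OR,BR,BL',[(349,201),(334.5,201.2),(346.5,216.7),(329.3,215)],.018)
P('bowl',[(437.3,178.2)],.065)
P('bowl LR TB',[(408.5,177.5),(466.5,178),(437,150.5),(438,206.3)],.065)
P('tray near outer',[(285.5,183),(280.5,220.7)],.024)
P('tray step',[(355,188),(350,228)],.060)
P('tray far end',[(383,189.5),(379,230)],.070)
P('hook seat',[(514.2,240)],.25);P('hook end',[(522,249)],.274);P('post',[(513,204)],.29);P('post',[(477,234)],.012)
P('base',[(451,222),(493,214)],.012)
P('mug',[(370,261)],.09);P('tin',[(428,268)],.03);P('bottle cap',[(396,122)],.15);P('asp',[(329,132)],.1);P('ring',[(249,173)],.006);P('clock',[(186,172)],.07)
def tri(u,v):
    A=[];b=[]
    for d,p in((t,u),(s,v)):
        o,r=ray(d,*p);r/=np.linalg.norm(r);M=np.eye(3)-np.outer(r,r);A.append(M);b.append(M@o)
    x=np.linalg.lstsq(np.vstack(A),np.hstack(b),rcond=None)[0];return x,proj(t,x)-u,proj(s,x)-v
print('seat',tri((514.2,240),(174,334)));print('end',tri((522,249),(157.5,318)));print('post',tri((513,204),(206,327)))
```

```text
niche [[0.556, 0.4457], [0.5297, 0.2895], [0.373, 0.3159], [0.4009, 0.4719]] mean [0.4649 0.3808]
scoop rim [[0.4844, 0.2829], [0.472, 0.2007], [0.4083, 0.2099], [0.4211, 0.2918]] mean [0.4464 0.2463]
handle [[0.4571, 0.3173], [0.4542, 0.2887]] mean [0.4556 0.303 ]
beads RED,OR,BR,BL [[0.5889, -0.0335], [0.5891, 0.002], [0.5495, -0.0265], [0.5545, 0.0153]] mean [ 0.5705 -0.0107]
bowl [[0.6279, -0.2424]] mean [ 0.6279 -0.2424]
bowl LR TB [[0.631, -0.1745], [0.6269, -0.3111], [0.697, -0.2454], [0.5591, -0.2403]] mean [ 0.6285 -0.2428]
tray near outer [[0.6363, 0.1221], [0.541, 0.1342]] mean [0.5887 0.1281]
tray step [[0.6092, -0.0472], [0.5119, -0.0331]] mean [ 0.5606 -0.0401]
tray far end [[0.6012, -0.1126], [0.5037, -0.0999]] mean [ 0.5525 -0.1063]
hook seat [[0.4403, -0.3474]] mean [ 0.4403 -0.3474]
hook end [[0.418, -0.3524]] mean [ 0.418  -0.3524]
post [[0.5026, -0.3371]] mean [ 0.5026 -0.3371]
post [[0.502, -0.341]] mean [ 0.502 -0.341]
base [[0.5329, -0.2803], [0.551, -0.383]] mean [ 0.5419 -0.3316]
mug [[0.4281, -0.0755]] mean [ 0.4281 -0.0755]
tin [[0.4185, -0.2157]] mean [ 0.4185 -0.2157]
bottle cap [[0.7352, -0.1395]] mean [ 0.7352 -0.1395]
asp [[0.7357, 0.0124]] mean [0.7357 0.0124]
ring [[0.67, 0.2158]] mean [0.67   0.2158]
clock [[0.6543, 0.357]] mean [0.6543 0.357 ]
seat (array([ 0.4397, -0.3499,  0.2468]), array([0.7761, 0.5999]), array([ 1.2434, -0.1333]))
end (array([ 0.4167, -0.3543,  0.2735]), array([0.9443, 0.6995]), array([ 1.4651, -0.1331]))
post (array([ 0.501 , -0.3383,  0.2907]), array([0.833, 0.693]), array([ 1.4256, -0.1774]))
```

Emit:
carry_out(steps=[[0,0,66.5,28,23,18,1],[0,0,66.5,28,23,18,1],[0,0,66.5,28,23,18,1],[0,0,66.5,28,23,18,1],[0,0,66.5,28,23,18,1],[0,0,66.5,28,23,18,1],[0,0,66.5,28,23,18,1],[0,0,66.5,28,23,18,1],[0,0,66.5,41,57,14,1],[0,0,66.5,41,57,14,1],[0,0,66.5,41,57,14,1],[0,0,66.5,41,57,14,1]])

```text
time: 1.3
position: [0.518, -0.2129, 0.3795]
tool_rot: [-2.379, -2.052, 0.001]
ft_force: [0.7, -0.6, -0.4]
grip_width: 1.002
grip_force: 0.0
```

Emit:
carry_out(steps=[[0,0,0,-3,22,-9,1],[0,0,0,-3,22,-9,1],[0,0,0,-3,22,-9,1],[0,0,0,-3,22,-9,1],[0,0,0,-3,22,-9,1],[0,0,0,-7.5,44,-18,1],[0,0,0,-7.5,44,-18,1],[0,0,0,-7.5,44,-18,1],[0,0,0,-7.5,44,-18,1],[0,0,0,-7.5,44,-18,1],[0,0,0,-7.5,44,-18,1],[0,0,0,-7.5,44,-18,1]])

```text
time: 2.5
position: [0.4419, 0.2256, 0.1994]
tool_rot: [-2.376, -2.055, 0.002]
ft_force: [0.1, 0.4, -0.0]
grip_width: 1.002
grip_force: 0.0
```

Run:
```python
from h import *
s=ctrl.get_state();print(s['position'],R.from_rotvec(s['tool_rot']).as_matrix().round(3),s['joint_positions'].round(3))
```

```text
[0.44192384 0.2256199  0.19943526] [[ 0.144  0.99  -0.001]
 [ 0.99  -0.144 -0.   ]
 [-0.001 -0.001 -1.   ]] [ 0.416  0.063 -0.962  1.827  0.053  1.28  -0.705]
```

Emit:
carry_out(steps=[[0,0,0,0.15,0.1,-5,1],[0,0,0,0.15,0.1,-10,1],[0,0,0,0.15,0.1,-15,1],[0,0,0,0.15,0.1,-18,1],[0,0,0,0.15,0.1,-19.3,1],[0,0,0,0.15,0.1,-19.3,1],[0,0,0,0.15,0.1,-19.3,0.5],[0,0,0,0.15,0.1,-19.3,0.5],[0,0,0,0.15,0.1,-19.3,0.5],[0,0,0,0.15,0.1,-19.3,0.5]], squeeze=20)

```text
time: 3.5
position: [0.4453, 0.2262, 0.0082]
tool_rot: [2.378, 2.051, 0.003]
ft_force: [-0.9, -1.0, 4.9]
grip_width: 0.736
grip_force: 19.9
```

Emit:
carry_out(steps=[[0,0,0,0,0,0.5,0.5],[0,0,0,-0.2,-2,0.6,0.5],[0,0,0,-0.3,-4.5,0.6,0.5],[0,0,0,-0.3,-7,0.6,0.5],[0,0,0,-0.2,-9.5,0.6,0.5],[0,0,0,0,-12,0.6,0.5],[0,0,0,0,-14,0.6,0.5],[0,0,0,0,-15,0.5,0.5],[0,0,0,0,-15,0.2,0.5],[0,0,0,0,-15,0,0.5],[0,0,0,0,-15,-0.1,0.5],[0,0,0,0,-15,-0.1,0.5]])

```text
time: 4.7
position: [0.4447, 0.0762, 0.0075]
tool_rot: [2.376, 2.052, -0.003]
ft_force: [-5.0, -4.2, 17.2]
grip_width: 0.739
grip_force: 20.0
```

Emit:
carry_out(steps=[[0,0,0,0,0,0,1],[0,0,0,0,0,0,1],[0,0,0,0,0,0,1],[0,0,0,0,0,0,1],[0,0,0,0,0,3,1],[0,0,0,0,0,7,1],[0,0,0,0,2,12,1],[0,0,0,0,7,14,1],[0,0,0,0,12,14,1],[0,0,0,0,17,14,1],[0,0,0,0,20,14,1]])

```text
time: 5.8
position: [0.4438, 0.2796, 0.1467]
tool_rot: [-2.377, -2.054, -0.003]
ft_force: [0.1, 0.2, 0.2]
grip_width: 1.0
grip_force: 0.0
```

Run:
```python
from h import *
s=ctrl.get_state();print(s['time'],s['position'],R.from_rotvec(s['tool_rot']).as_matrix().round(3),s['joint_positions'].round(3))
d=grab('top','top1');t=cv2.imread('pics/top1.png')[190:290,190:390]
o=cv2.resize(t,None,fx=4,fy=4,interpolation=cv2.INTER_CUBIC)
for i in range(0,200,20): cv2.putText(o,str(190+i),(i*4,10),0,.35,(0,0,255),1);cv2.line(o,(i*4,10),(i*4,16),(0,0,255),1)
for i in range(0,100,20): cv2.putText(o,str(190+i),(0,i*4+4),0,.35,(0,0,255),1)
cv2.imwrite('pics/c3.png',o)
```

```text
5.8 [0.44377131 0.27960528 0.14665343] [[ 0.145  0.989  0.001]
 [ 0.989 -0.145  0.002]
 [ 0.002  0.001 -1.   ]] [ 0.354  0.245 -1.076  1.832  0.23   1.198 -0.939]
```

View pics/c3.png

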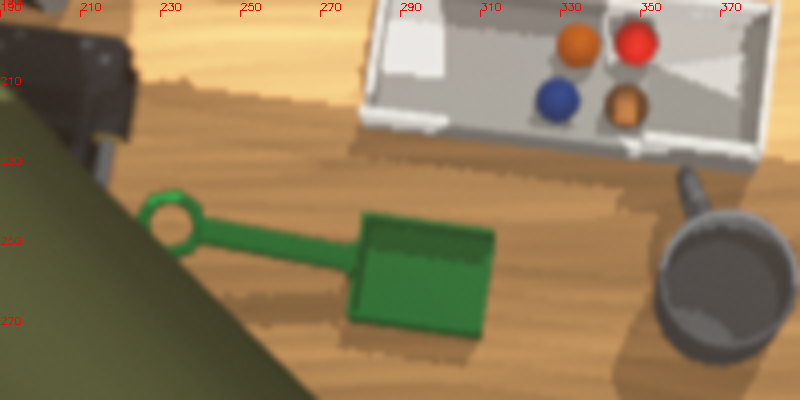

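The scoop is flat on the table and released, with its pan-rim corners at (280.5,243), (313.5,248), (310,274.5), (277,270) and its loop at (233,246). The gripper is clear of it, and the tray, beads and mug are unchanged.

Run:
```python
from h import *
t=load('top');np.set_printoptions(precision=4,suppress=True)
q=np.array([at(t,u-.4,v-.4,.032)for u,v in[(280.5,243.2),(313.5,248),(310.2,274.5),(277.2,270.2)]])
c=q.mean(0);f=(q[1]+q[2]-q[0]-q[3])[:2];a=np.arctan2(f[1],f[0]);print('scoop',c,np.degrees(a),np.linalg.norm(f)/2)
L=at(t,232.8-.4,246.2-.4,.082);v=c-L;a2=np.arctan2(v[1],v[0]);print('loop',L,np.degrees(a2),np.hypot(v[0],v[1]))
```

```text
scoop [0.446  0.0987 0.032 ] -98.87093223646906 0.0796489459563383
loop [0.47   0.2393 0.082 ] -99.66546400828706 0.14258755546983215
```

Emit:
carry_out(steps=[[-7.4,1.1,0,1,-4.5,-1,1],[-14.85,2.2,0,1.4,-9,-2,1],[-14.85,2.2,0,1.4,-11.6,-2,1],[-14.85,2.2,0,1.4,-11.6,-6,1],[-14.85,2.2,0,1.4,-11.6,-9,1],[-14.85,2.2,0,1.4,-11.6,-10.9,1],[-14.85,2.2,0,1.4,-11.6,-10.9,1],[-14.85,2.2,0,1.4,-11.6,-10.9,0.6],[-14.85,2.2,0,1.4,-11.6,-10.9,0.1],[-14.85,2.2,0,1.4,-11.6,-10.9,0.1],[-14.85,2.2,0,1.4,-11.6,-10.9,0.1],[-14.85,2.2,0,1.4,-11.6,-10.9,0.1]], squeeze=50)

```text
time: 7.05
position: [0.4586, 0.1602, 0.0376]
tool_rot: [2.238, 1.93, -0.293]
ft_force: [0.4, -0.6, -0.2]
grip_width: 0.628
grip_force: 0.0
```

Emit:
carry_out(steps=[[0,0,0,0,0,0,0.1],[0,0,0,0,0,0,0.1],[0,0,0,0,0,0,0.1]])

```text
time: 7.35
position: [0.4582, 0.1601, 0.037]
tool_rot: [2.238, 1.931, -0.295]
ft_force: [0.3, 0.1, 0.4]
grip_width: 0.359
grip_force: 0.0
```

Run:
```python
from h import *
s=ctrl.get_state();print(s['time'],s['position'],R.from_rotvec(s['tool_rot']).as_matrix().round(3),s['joint_positions'].round(3))
```

```text
7.35 [0.45822357 0.16009844 0.03701433] [[ 0.142  0.989 -0.038]
 [ 0.955 -0.147 -0.256]
 [-0.259  0.    -0.966]] [ 0.244  0.424 -0.917  1.916  0.55   1.221 -1.068]
```

Emit:
carry_out(steps=[[0,0,0,0,0,0,0.1],[0,0,0,0,0,0,0.1],[0,0,0,0,0,0,0.1],[0,0,0,0,0,0,0.1],[0,0,0,0,0,0,0.1]])

```text
time: 7.85
position: [0.4582, 0.1601, 0.037]
tool_rot: [2.238, 1.931, -0.295]
ft_force: [0.0, 0.5, -0.2]
grip_width: 0.176
grip_force: 50.0
```

Run:
```python
from h import *
s=ctrl.get_state();print(s['time'],s['position'],R.from_rotvec(s['tool_rot']).as_matrix().round(3),s['joint_positions'].round(3))
```

```text
7.85 [0.45819288 0.16009999 0.03696314] [[ 0.142  0.989 -0.038]
 [ 0.955 -0.147 -0.256]
 [-0.259  0.    -0.966]] [ 0.244  0.425 -0.917  1.916  0.55   1.221 -1.068]
```

```bash
cat >> h.py <<'E'
# scoop gripped: TCP in scoop frame (x,z), heading fixed
TX,TZ=-.0636,.037
T0=np.array([.571,.013]);tt=np.array([-.1526,-.9883]);tn=np.array([.9883,-.1526])
def tcp_for_lip(lip,pitch,head=-98.45):
    """pitch deg nose up -> TCP world"""
    a=np.radians(head);h=np.array([np.cos(a),np.sin(a),0]);p=np.radians(pitch);z=np.array([0,0,1.])
    ex=h*np.cos(p)+z*np.sin(p);ez=z*np.cos(p)-h*np.sin(p)
    return np.array(lip)+(TX-.04)*ex+TZ*ez
def tray(x,y,z): return np.r_[T0+tt*x+tn*y,z]
E
python3 - <<'E'
from h import *
c=np.array([.4582,.1601,.037])
def show(x,y,z,p): print(x,p,((tcp_for_lip(tray(x,y,z),p)-c)*100).round(2), (np.array([.989,-.147])*-p).round(1))
show(-.025,.004,.10,0)
for x in(-.025,.05):show(x,.004,.005,0)
for x in np.arange(.06,.112,.01):
    dz=(x-.05)*np.tan(np.radians(20));show(x,.003 if x<.1 else .001,.005+dz,np.degrees(np.arcsin(dz/.08)))
E
```

```text
-0.025 0 [13.58 -2.05 10.  ] [ 0. -0.]
-0.025 0 [13.58 -2.05  0.5 ] [ 0. -0.]
0.05 0 [12.43 -9.47  0.5 ] [ 0. -0.]
0.06 2.6076449136358795 [ 12.21 -10.28   0.39] [-2.6  0.4]
0.06999999999999999 5.22071081842366 [ 12.07 -11.14   0.27] [-5.2  0.8]
0.07999999999999999 7.844720983569545 [ 11.94 -12.01   0.14] [-7.8  1.2]
0.08999999999999998 10.485408663017468 [ 1.180e+01 -1.291e+01  1.000e-02] [-10.4   1.5]
0.09999999999999998 13.14883623391671 [ 11.66 -13.83  -0.13] [-13.    1.9]
0.10999999999999997 15.84153302181725 [ 11.31 -14.74  -0.28] [-15.7   2.3]
```

Emit:
carry_out(steps=[[0,0,0,0,0,4,0.1],[0,0,0,2,-0.5,8,0.1],[0,0,0,6,-1,9.5,0.1],[0,0,0,10,-1.5,9.5,0.1],[0,0,0,13.6,-2.05,9.5,0.1],[0,0,0,13.6,-2.05,9.5,0.1]])

```text
time: 8.45
position: [0.5984, 0.1366, 0.1307]
tool_rot: [2.244, 1.924, -0.294]
ft_force: [0.9, -0.0, -1.9]
grip_width: 0.175
grip_force: 50.0
```

Run:
```python
from h import *
d=grab('top','top2');s=ctrl.get_state();print(s['time'],s['position'],R.from_rotvec(s['tool_rot']).as_matrix().round(3))
d=grab('scene','scene2');s=ctrl.get_state();print(s['time'],s['position'])
def c(im,x,y,w,h,k):
    o=cv2.resize(im[y:y+h,x:x+w],None,fx=k,fy=k,interpolation=cv2.INTER_CUBIC)
    for i in range(0,w,20): cv2.putText(o,str(x+i),(i*k,10),0,.35,(0,0,255),1);cv2.line(o,(i*k,10),(i*k,16),(0,0,255),1)
    for i in range(0,h,20): cv2.putText(o,str(y+i),(0,i*k+4),0,.35,(0,0,255),1)
    return o
a=c(cv2.imread('pics/top2.png'),260,170,130,75,6)[:, :780];b=c(cv2.imread('pics/scene2.png'),280,190,195,37*5-30,4)[:, :780]
o=np.vstack([a[:, :780],b[:150*4][:, :780]]);print(o.shape)
cv2.imwrite('pics/c4.png',cv2.resize(o,None,fx=.56,fy=.56) if o.shape[0]>600 else o)
cv2.imwrite('pics/c4.png',np.hstack([cv2.resize(a,(400,231)),cv2.resize(b,(400,318))[:231]]) if 0 else cv2.resize(o,(int(o.shape[1]*600/o.shape[0]),600)))
```

```text
8.5 [0.5955827  0.13823162 0.13063778] [[ 0.145  0.989 -0.04 ]
 [ 0.955 -0.15  -0.255]
 [-0.259 -0.001 -0.966]]
8.55 [0.59399119 0.13951479 0.13090422]
(1050, 780, 3)
```

View pics/c4.png

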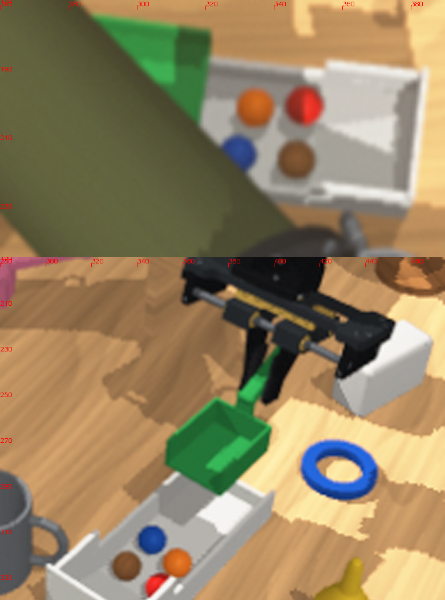

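The image shows the scoop level above the tray's flat end, with its mouth towards the beads. I'm lowering it and pushing.

Emit:
carry_out(steps=[[0,0,0,0,0,-4,0.1],[0,0,0,0,0,-7.5,0.1],[0,0,0,0,0,-8.6,0.1],[0,0,0,0,0,-8.9,0.1],[0,0,0,0,0,-8.9,0.1],[0,0,0,-0.15,-0.9,-8.9,0.1],[0,0,0,-0.3,-2,-8.9,0.1],[0,0,0,-0.5,-3.1,-8.9,0.1],[0,0,0,-0.65,-4.2,-8.9,0.1],[0,0,0,-0.85,-5.3,-8.9,0.1],[0,0,0,-1,-6.4,-8.9,0.1],[0,0,0,-1.15,-7.4,-8.9,0.1]])

```text
time: 9.75
position: [0.5826, 0.0642, 0.043]
tool_rot: [2.239, 1.93, -0.295]
ft_force: [0.1, -0.3, -1.3]
grip_width: 0.175
grip_force: 50.0
```

Run:
```python
from h import *
d=grab('scene','scene3');s=ctrl.get_state();print(s['time'],s['position'],s['ft_force'])
o=cv2.resize(cv2.imread('pics/scene3.png')[240:390,280:480],None,fx=4,fy=4,interpolation=cv2.INTER_CUBIC)
cv2.imwrite('pics/c5.png',o)
```

```text
9.8 [0.58245767 0.0619076  0.04294949] [-0.56602347 -1.25351113 -1.70434339]
```

View pics/c5.png

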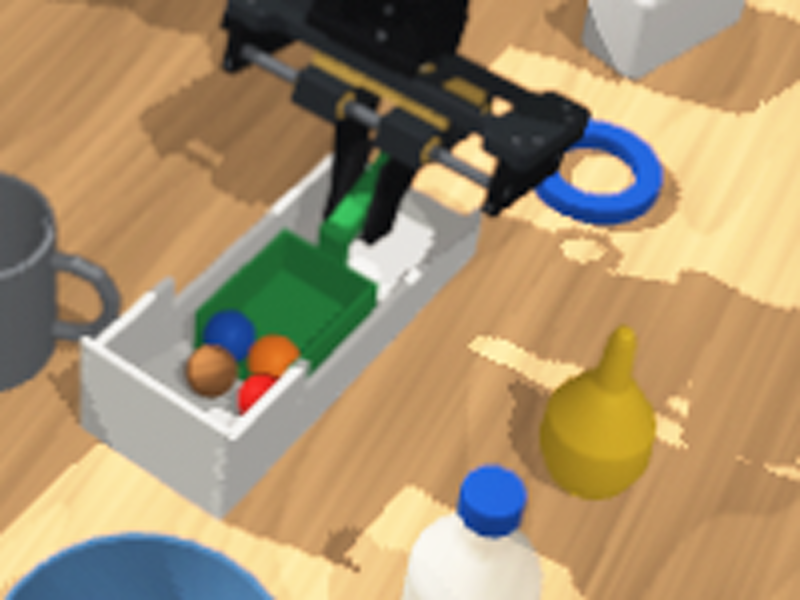

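The beads are at the lip: blue and orange are at the mouth, brown and red are on the ramp. I'm continuing up the ramp.

Emit:
carry_out(steps=[[-2.6,0.4,0,-0.25,-0.83,-0.16,0.1],[-5.2,0.8,0,-0.4,-1.7,-0.28,0.1],[-7.8,1.2,0,-0.5,-2.55,-0.4,0.1],[-10.4,1.5,0,-0.65,-3.45,-0.53,0.1],[-11.7,1.7,0,-0.75,-3.9,-0.6,0.1],[-13,1.9,0,-0.85,-4.4,-0.67,0.1],[-14.3,2.1,0,-0.95,-4.85,-0.75,0.1],[-15.7,2.3,0,-1.1,-5.3,-0.82,0.1],[-15.7,2.3,0,-1.1,-5.3,-0.82,0.1]])

```text
time: 10.7
position: [0.5712, 0.0124, 0.0343]
tool_rot: [2.068, 1.785, -0.573]
ft_force: [-1.0, -0.5, -1.3]
grip_width: 0.173
grip_force: 50.0
```

Run:
```python
from h import *
d=grab('scene','scene4');s=ctrl.get_state();print(s['time'],s['position'],s['ft_force'],R.from_rotvec(s['tool_rot']).as_matrix().round(3)[2])
o=cv2.resize(cv2.imread('pics/scene4.png')[240:390,280:480],None,fx=4,fy=4,interpolation=cv2.INTER_CUBIC)
cv2.imwrite('pics/c6.png',o)
```

```text
10.75 [0.57150897 0.01254641 0.03450831] [-1.03021152  0.86096287 -0.99818396] [-0.514  0.    -0.858]
```

View pics/c6.png

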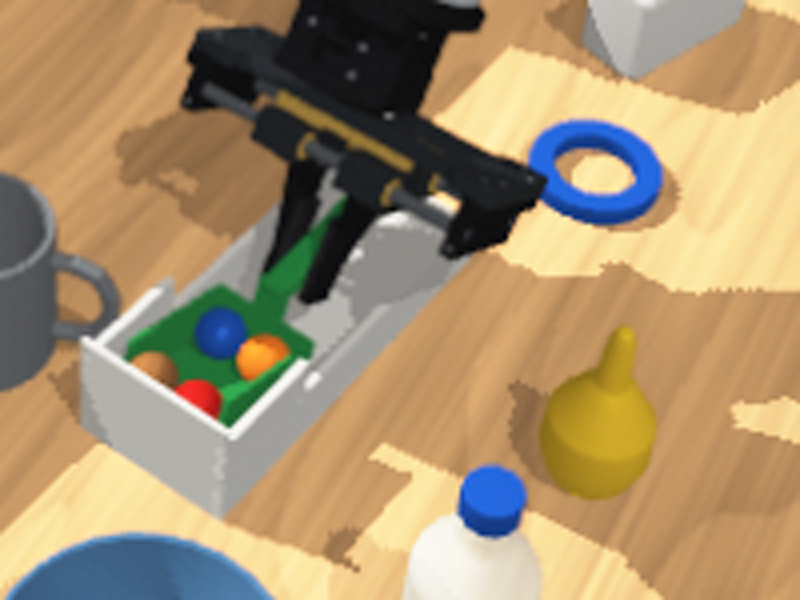

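All four beads (blue, orange, brown, red) are in the pan. Next I lift nose-up and go to the bowl.

Run:
```python
from h import *
c=tcp_for_lip(tray(.110,.001,.0263),15.84);p0=15.7;print(c)
B=np.array([.629,-.242]);h=np.array([-.147,-.989])
def show(lip,p):
    t=tcp_for_lip(lip,p);print((lip*1000).round(0),p,((t-c)*100).round(2),(np.array([.989,-.147])*(p0-p)).round(1),'r',np.hypot(*t[:2]).round(3),t.round(3))
show(tray(.109,.001,.044),26);show(tray(.106,.001,.16),26)
for off,z,p in[(-.03,.16,20),(-.025,.09,10),(-.025,.083,0),(-.025,.08,-10),(-.025,.072,-20),(-.025,.068,-30),(-.025,.065,-45)]:
    show(np.r_[B+off*h if 0 else B+h*off,z],p)
```

```text
[0.5713319  0.01270813 0.0336172 ]
[555. -95.  44.] 26 [ 0.01  0.06 -0.18] [-10.2   1.5] r 0.572 [0.571 0.013 0.032]
[556. -92. 160.] 26 [ 0.05  0.35 11.42] [-10.2   1.5] r 0.572 [0.572 0.016 0.148]
[ 633. -212.  160.] 20 [  7.82 -11.62  12.57] [-4.3  0.6] r 0.658 [ 0.65  -0.104  0.159]
[ 633. -217.   90.] 10 [  7.73 -12.27   7.48] [ 5.6 -0.8] r 0.658 [ 0.649 -0.11   0.108]
[ 633. -217.   83.] 0 [  7.66 -12.75   8.64] [15.5 -2.3] r 0.658 [ 0.648 -0.115  0.12 ]
[ 633. -217.   80.] -10 [  7.54 -13.54  10.08] [25.4 -3.8] r 0.658 [ 0.647 -0.123  0.134]
[ 633. -217.   72.] -20 [  7.38 -14.62  10.86] [35.3 -5.2] r 0.659 [ 0.645 -0.133  0.142]
[ 633. -217.   68.] -30 [  7.18 -15.95  11.82] [45.2 -6.7] r 0.66 [ 0.643 -0.147  0.152]
[ 633. -217.   65.] -45 [  6.83 -18.34  13.08] [60.  -8.9] r 0.662 [ 0.64  -0.171  0.164]
```

Emit:
carry_out(steps=[[-5.1,0.8,0,0,0,-0.1,0.1],[-10.2,1.5,0,0,0.05,-0.1,0.1],[-10.2,1.5,0,0,0.1,1.5,0.1],[-10.2,1.5,0,0,0.2,4,0.1],[-10.2,1.5,0,0,0.3,7,0.1],[-10.2,1.5,0,0,0.35,10,0.1],[-10,1.5,0,0.5,-0.5,11.8,0.1],[-9,1.3,0,2,-2.8,12.5,0.1],[-8,1.2,0,4,-6,12.6,0.1],[-6,0.9,0,6,-9,12.6,0.1],[-4.3,0.6,0,7.6,-11.3,12.6,0.1],[-4.3,0.6,0,7.8,-11.6,12.6,0.1]])

```text
time: 11.95
position: [0.6508, -0.1112, 0.1641]
tool_rot: [2.028, 1.728, -0.639]
ft_force: [-0.8, 0.7, -1.2]
grip_width: 0.173
grip_force: 50.0
```

Run:
```python
from h import *
d=grab('scene','scene5');s=ctrl.get_state();print(s['time'],s['position'],s['ft_force'],R.from_rotvec(s['tool_rot']).as_matrix().round(3),s['joint_positions'].round(2))
o=cv2.resize(cv2.imread('pics/scene5.png')[230:460,220:480],None,fx=2.5,fy=2.5,interpolation=cv2.INTER_CUBIC)
cv2.imwrite('pics/c7.png',o)
```

```text
12.0 [ 0.65017888 -0.10879341  0.16330049] [-0.58994892 -0.38328307 -1.07325535] [[ 0.129  0.988 -0.085]
 [ 0.806 -0.154 -0.571]
 [-0.577  0.005 -0.817]] [ 0.28  0.57 -0.66  1.47  0.87  1.58 -0.67]
```

View pics/c7.png

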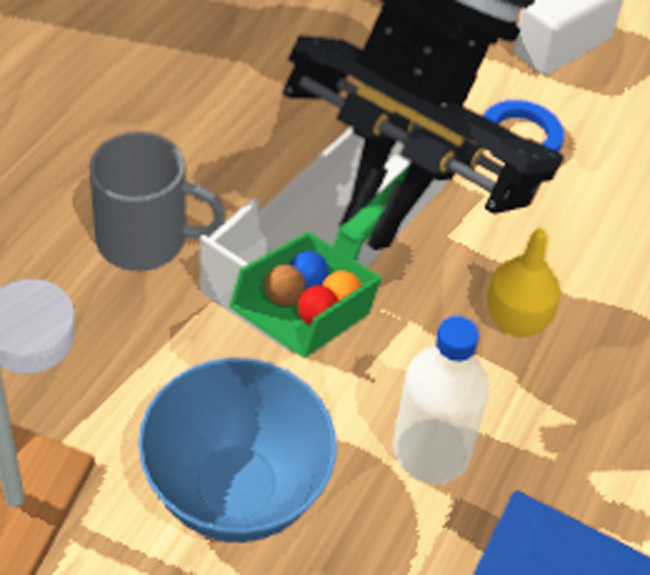

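Emit:
carry_out(steps=[[3,-0.5,0,0,-0.2,-2,0.1],[6,-0.9,0,0,-0.4,-4,0.1],[9.9,-1.5,0,-0.1,-0.65,-5.1,0.1],[14.9,-2.2,0,-0.1,-0.9,-4.5,0.1],[19.8,-2.9,0,-0.15,-1.15,-3.95,0.1],[24.8,-3.7,0,-0.2,-1.55,-3.2,0.1],[29.7,-4.4,0,-0.25,-1.95,-2.5,0.1],[34.6,-5.1,0,-0.35,-2.5,-2.1,0.1],[39.6,-5.8,0,-0.4,-3,-1.75,0.1],[44.5,-6.6,0,-0.5,-3.7,-1.3,0.1],[49.5,-7.3,0,-0.6,-4.35,-0.8,0.1],[57,-8.4,0,-0.8,-5.5,-0.1,0.1]])

```text
time: 13.2
position: [0.642, -0.1544, 0.1633]
tool_rot: [-2.154, -1.872, -0.434]
ft_force: [0.2, 0.9, -2.1]
grip_width: 0.175
grip_force: 50.0
```

Emit:
carry_out(steps=[[7.3,-1.1,0,-0.2,-1.25,0.6,0.1],[7.3,-1.1,0,-0.2,-1.25,0.6,0.1],[7.3,-1.1,0,-0.2,-1.25,0.6,0.1]])

```text
time: 13.5
position: [0.639, -0.1727, 0.1658]
tool_rot: [-2.085, -1.793, -0.553]
ft_force: [0.4, 1.6, -1.4]
grip_width: 0.176
grip_force: 50.0
```

Run:
```python
from h import *
d=grab('scene','scene6');s=ctrl.get_state();print(s['time'],s['position'],s['ft_force'],R.from_rotvec(s['tool_rot']).as_matrix().round(3),s['joint_positions'].round(2))
grab('top','top6')
o=cv2.resize(cv2.imread('pics/scene6.png')[300:460,240:400],None,fx=3,fy=3,interpolation=cv2.INTER_CUBIC)
o2=cv2.resize(cv2.imread('pics/top6.png')[130:240,390:500],(320,320),interpolation=cv2.INTER_CUBIC)
q=np.zeros((480,800,3),np.uint8);q[:,:480]=o;q[:320,480:]=o2
cv2.imwrite('pics/c8.png',q)
```

```text
13.55 [ 0.6394409  -0.17016568  0.16662857] [ 0.37342544  0.07010908 -1.67584627] [[ 0.127  0.989  0.073]
 [ 0.859 -0.146  0.491]
 [ 0.496  0.001 -0.868]] [ 1.11  0.69 -0.96  1.39  0.03  1.37  0.11]
```

View pics/c8.png

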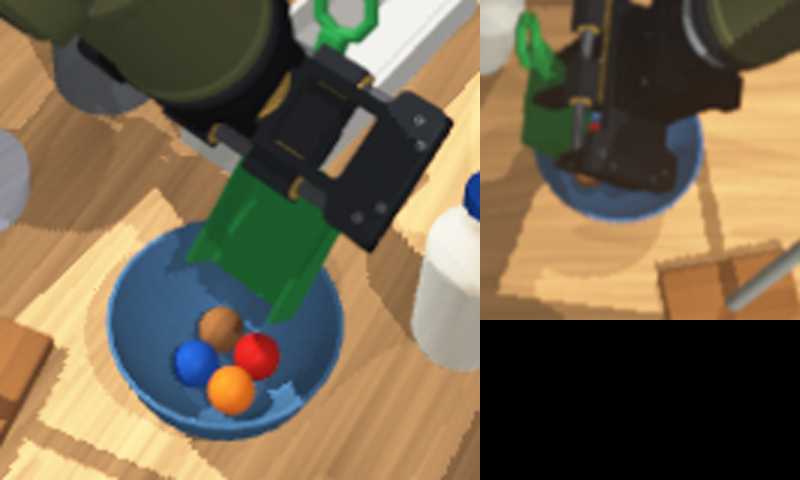

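All four beads lie in the bowl: brown, blue, red and orange, at about (220,325), (197,363), (257,357) and (231,390) in the crop. That uses up my views, so from here I measure with code only. Next I lift away and yaw towards the hook.

Emit:
carry_out(steps=[[0,0,0,0,0.7,4.5,0.1],[0,0,0,0,1,9.5,0.1],[0,0,-5,-1,1,14,0.1],[0,0,-13,-5,1,15.5,0.1],[0,0,-21,-9.5,1,15.5,0.1],[0,0,-29,-14,0.5,15.5,0.1],[0,0,-37,-17.5,-1,15.5,0.1],[0,0,-45,-20,-3.5,15.5,0.1],[0,0,-53,-22,-6.5,15.5,0.1],[0,0,-61,-24.5,-10,14.5,0.1],[0,0,-69,-27,-13,13,0.1],[0,0,-73.5,-28,-14.5,12,0.1]])

```text
time: 14.8
position: [0.3577, -0.3157, 0.2843]
tool_rot: [-3.0, -0.203, -0.792]
ft_force: [0.9, 0.6, -2.1]
grip_width: 0.176
grip_force: 50.0
```

Emit:
carry_out(steps=[[0,0,0,0,0,0,0.1],[0,0,0,0,0,0,0.1]])

```text
time: 15.0
position: [0.3616, -0.3131, 0.286]
tool_rot: [-2.993, -0.221, -0.794]
ft_force: [0.8, 0.6, -0.9]
grip_width: 0.175
grip_force: 50.0
```

Run:
```python
from h import *
d=grab('scene','scene7');t=grab('top','top7');s=ctrl.get_state();print(s['time'],s['position'],s['ft_force'],R.from_rotvec(s['tool_rot']).as_matrix().round(3),s['joint_positions'].round(2))
for n,x in(('scene',d),('top',t)):
    hsv=cv2.cvtColor(x['pixels'],cv2.COLOR_RGB2HSV);m=cv2.inRange(hsv,(45,90,30),(80,255,255))
    k,l,st,c=cv2.connectedComponentsWithStats(m)
    print(n,[(st[i].tolist(),c[i].round(1).tolist()) for i in range(1,k) if st[i][4]>20])
p=s['position'];a=np.radians(-172);h=np.array([np.cos(a),np.sin(a),0]);L=p-.0229*h+[0,0,.0865]
print('pred loop',L,proj(d,L),proj(t,L))
```

```text
15.1 [ 0.36171242 -0.31407623  0.28647577] [-0.13356659 -1.32756071 -1.89813322] [[ 0.859  0.146  0.491]
 [ 0.127 -0.989  0.071]
 [ 0.496  0.002 -0.868]] [ 1.78 -0.3  -0.62  2.   -0.7   1.31 -0.09]
scene [([140, 231, 23, 48, 534], [149.5, 252.7]), ([115, 276, 57, 50, 1162], [144.2, 301.8])]
top [([577, 243, 49, 38, 1121], [601.3, 261.8]), ([503, 250, 27, 28, 278], [515.8, 263.0]), ([482, 276, 15, 9, 101], [489.2, 280.4]), ([488, 287, 11, 7, 58], [493.6, 290.4])]
pred loop [ 0.38438956 -0.31088917  0.37297577] [151.50640719 243.92542611] [519.05074346 258.53493598]
```

Run:
```python
from h import *
d=load('scene');t=load('top')
p=np.array([.36171,-.31408,.28648]);a=np.radians(-171.6);h=np.array([np.cos(a),np.sin(a),0]);L=p-.0229*h+[0,0,.0865]
for n,x,box in(('scene',d,(125,220,175,285)),('top',t,(495,240,540,285))):
    x0,y0,x1,y1=box;k=8
    im=cv2.resize(x['pixels'][y0:y1,x0:x1],None,fx=k,fy=k,interpolation=cv2.INTER_CUBIC)
    m=cv2.inRange(cv2.cvtColor(im,cv2.COLOR_RGB2HSV),(42,80,25),(85,255,255))
    cs,hi=cv2.findContours(m,cv2.RETR_CCOMP,cv2.CHAIN_APPROX_NONE)
    for c,q in zip(cs,hi[0]):
        A=cv2.contourArea(c)/k/k
        if A>3:
            M=cv2.moments(c);b=np.array(cv2.boundingRect(c))/k
            print(n,'HOLE' if q[3]>=0 else 'blob',round(A,1),np.round([x0+(M['m10']/M['m00']+.5)/k-.5,y0+(M['m01']/M['m00']+.5)/k-.5],1),'bbox',(b+[x0,y0,0,0]).round(1))
    print(n,'pred',proj(x,L))
for nm,P in(('seat',(.4405,-.3485,.25)),('end',(.4165,-.352,.274)),('post',(.502,-.3395,.29))): print(nm,proj(t,P),proj(d,P))
```

```text
scene blob 94.4 [157.2 281.3] bbox [148.9 276.2  18.5   8.8]
scene blob 541.5 [149.5 252.7] bbox [139.4 230.9  23.2  48.1]
scene pred [151.57037147 243.85921415]
top blob 15.9 [495.7 279. ] bbox [495.  276.    2.5   7.5]
top blob 362.2 [516.2 261.9] bbox [502.8 249.9  27.4  27.9]
top HOLE 73.3 [518.1 257.3] bbox [511.2 253.9  14.8   7.8]
top pred [518.96173766 258.55056385]
seat [514.77377305 239.88005005] [175.91785027 332.15000654]
end [521.83924083 249.77920034] [159.8753401  316.60000325]
post [514.27063316 204.26000929] [207.51740648 327.99350278]
```

Emit:
carry_out(steps=[[0,0,0,0,-2.5,-2,0.1],[0,0,0,0.3,-4.6,-5,0.1],[0,0,0,0.5,-4.6,-8,0.1],[0,0,0,0.5,-4.6,-9.75,0.1],[0,0,0,0.5,-4.6,-9.75,0.1],[0,0,0,0.5,-4.6,-9.75,0.1]])

```text
time: 15.7
position: [0.3659, -0.3617, 0.1894]
tool_rot: [-2.994, -0.213, -0.798]
ft_force: [0.0, 0.0, -0.4]
grip_width: 0.176
grip_force: 50.0
```

```bash
cat > m.py <<'E'
from h import *
d=grab('scene');t=grab('top');s=ctrl.get_state();p=s['position'];Rm=R.from_rotvec(s['tool_rot']).as_matrix()
# tool frame -> scoop frame: tool y = scoop y(+), tool z=(sin15,0,-cos15) in scoop
a=np.radians(15);S=np.array([[np.cos(a),0,np.sin(a)],[0,1,0],[np.sin(a),0,-np.cos(a)]]).T  # placeholder columns
ty=Rm[:,1];tz=Rm[:,2];hx=np.cross(ty,tz)
if True:
    # scoop x,z from tool z and its perpendicular in the pitch plane
    sx=np.sin(a)*tz+np.cos(a)*(np.cross(ty,tz)*1.0);
    if sx[2]>0: sx=np.sin(a)*tz-np.cos(a)*np.cross(ty,tz)
    sz=np.cross(sx,ty)
L=p+(-.0774)*sx+.045*sz
x=d
print(s['time'],p.round(4),'F',s['ft_force'].round(1),'sx',sx.round(3),'sz',sz.round(3),'q',s['joint_positions'].round(2))
print('loop pred',L.round(4))
th=np.linspace(0,2*np.pi,60);dh=-.94*sx+.342*sz
for n,x,r in(('scene',d,30),('top',t,24)):
    u=proj(x,L).astype(int);x0,y0=u-r;k=8
    im=cv2.resize(x['pixels'][y0:y0+2*r,x0:x0+2*r],None,fx=k,fy=k,interpolation=cv2.INTER_CUBIC)
    m=cv2.inRange(cv2.cvtColor(im,cv2.COLOR_RGB2HSV),(42,80,25),(85,255,255))
    cs,hi=cv2.findContours(m,cv2.RETR_CCOMP,cv2.CHAIN_APPROX_NONE)
    for c,q in zip(cs,hi[0]):
        A=cv2.contourArea(c)/k/k
        if A>3:
            M=cv2.moments(c);b=np.array(cv2.boundingRect(c))/k
            print(n,'HOLE' if q[3]>=0 else 'blob',round(A,1),np.round([x0+(M['m10']/M['m00']+.5)/k-.5,y0+(M['m01']/M['m00']+.5)/k-.5],1),'bbox',(b+[x0-.5,y0-.5,0,0]).round(1))
    ring=np.array([proj(x,L+.021*(np.cos(w)*ty+np.sin(w)*dh)) for w in th])
    print(n,'pred',proj(x,L).round(1),'ring bbox',ring.min(0).round(1),ring.max(0).round(1))
E
python3 m.py
```

```text
15.8 [ 0.3657 -0.3626  0.1901] F [ 0.2  0.  -1.2] sx [-0.702 -0.102 -0.705] sz [-0.698 -0.097  0.709] q [ 1.79 -0.09 -0.68  2.05 -0.63  1.06 -0.04]
loop pred [ 0.3886 -0.359   0.2765]
scene blob 429.6 [141.4 320.3] bbox [131.  299.   25.6  40.5]
scene pred [143.  310.9] ring bbox [134.  299.4] [151.8 322.4]
top blob 29.3 [504.6 282.8] bbox [502.5 278.9   4.5   7.8]
top blob 297.0 [524.8 267.5] bbox [511.5 256.4  25.5  24.9]
top HOLE 60.2 [526.7 263.1] bbox [519.8 259.6  13.8   7.1]
top pred [527.3 264. ] ring bbox [516.1 257.6] [538.6 270.3]
```

Run:
```python
from h import *
for n,f,(x0,y0,x1,y1) in(('top','top0',(505,195,532,256)),('scene','scene0',(150,308,215,345))):
    b=cv2.imread(f'pics/{f}.png')[y0:y1,x0:x1].astype(int)
    sat=b.max(2)-b.min(2)
    w=np.clip((45-sat)/25.,0,1)
    if n=='top':
        for r in range(0,y1-y0,3):
            if w[r].sum()>1: print('top v',y0+r,'u',((w[r]*np.arange(x0,x1)).sum()/w[r].sum()).round(1),w[r].sum().round(1),end=' | ')
        print()
    else:
        for c in range(0,x1-x0,4):
            if w[:,c].sum()>1: print('sc u',x0+c,'v',((w[:,c]*np.arange(y0,y1)).sum()/w[:,c].sum()).round(1),w[:,c].sum().round(1),end=' | ')
        print()
t=load('top');d=load('scene')
ax=np.array([np.cos(np.radians(8.4)),np.sin(np.radians(8.4)),0])
for s in((.4405,-.3485,.25),(.4385,-.3495,.25)):
    for x,z in((-24,24),(-12,12),(0,0),(30,8)):
        P=np.array(s)+ax*x/1e3+[0,0,z/1e3];print(s,x,proj(t,P).round(1),proj(d,P).round(1))
```

```text
top v 204 u 513.8 6.4 | top v 207 u 511.0 8.6 | top v 210 u 509.0 9.0 | top v 213 u 509.6 5.4 | top v 216 u 513.0 3.0 | top v 219 u 513.3 2.3 | top v 222 u 514.0 2.9 | top v 225 u 514.1 2.7 | top v 228 u 514.7 2.6 | top v 231 u 515.0 3.0 | top v 234 u 515.2 2.8 | top v 237 u 515.9 2.8 | top v 240 u 516.7 3.2 | top v 243 u 518.7 3.6 | top v 246 u 520.9 3.8 | top v 249 u 523.5 3.9 | 
sc u 158 v 319.4 5.9 | sc u 162 v 322.7 7.0 | sc u 166 v 326.4 7.5 | sc u 170 v 330.2 7.0 | sc u 174 v 333.3 5.5 | sc u 178 v 334.0 5.0 | sc u 182 v 334.4 4.9 | sc u 186 v 335.0 5.0 | sc u 190 v 335.1 5.2 | sc u 194 v 335.8 5.3 | sc u 198 v 336.0 5.0 | sc u 202 v 333.9 10.9 | sc u 206 v 335.3 18.3 | sc u 210 v 336.3 16.4 | 
(0.4405, -0.3485, 0.25) -24 [521.8 249.6] [160.  316.7]
(0.4405, -0.3485, 0.25) -12 [518.3 244.7] [168.  324.5]
(0.4405, -0.3485, 0.25) 0 [514.8 239.9] [175.9 332.2]
(0.4405, -0.3485, 0.25) 30 [512.6 224.2] [191.8 335.1]
(0.4385, -0.3495, 0.25) -24 [522.5 250.7] [158.6 316.6]
(0.4385, -0.3495, 0.25) -12 [518.9 245.7] [166.6 324.3]
(0.4385, -0.3495, 0.25) 0 [515.4 240.9] [174.5 332. ]
(0.4385, -0.3495, 0.25) 30 [513.2 225.2] [190.3 335. ]
```

Run:
```python
from h import *
from scipy.optimize import least_squares
t=load('top');d=load('scene')
rt=np.array([-.6,-.9]);rs=np.array([0,-.4])
A=[(t,np.array(p)-rt) for p in[(518.7,243),(520.9,246),(523.5,249)]]+[(d,np.array(p)-rs) for p in[(162,322.7),(166,326.4),(170,330.2)]]
B=[(t,np.array(p)-rt) for p in[(513.3,219),(514.0,222),(514.1,225),(514.7,228),(515.0,231),(515.2,234)]]+[(d,np.array(p)-rs) for p in[(178,334),(182,334.4),(186,335),(190,335.1),(194,335.8),(198,336)]]
def dist(p,a,b):
    v=(b-a)/np.linalg.norm(b-a);w=p-a;return w[0]*v[1]-w[1]*v[0]
def f(q):
    x,y,z,yaw,b=q;ax=np.array([np.cos(yaw),np.sin(yaw),0]);s=np.array([x,y,z])
    e=s-.024*ax+[0,0,.024];o=s+.06*ax+[0,0,b]
    r=[dist(p,proj(c,e),proj(c,s)) for c,p in A]+[dist(p,proj(c,s),proj(c,o)) for c,p in B]
    return np.r_[r,(z-.25)/.001,(np.array(proj(t,e)+[0,.7])-(np.array([524.1,250])-rt))*.5]
r=least_squares(f,[.4385,-.35,.25,.14,.01]);print(r.x.round(4),np.degrees(r.x[3]).round(1),r.fun.round(1))
```

```text
[ 0.439  -0.3527  0.2498  0.1736  0.0192] 9.9 [ 0.1  0.2 -0.  -0.   0.  -0.   0.  -0.2  0.1 -0.1  0.1  0.3 -0.2 -0.1
 -0.2  0.1 -0.1  0.2 -0.2 -0.1  0.1]
```

Emit:
carry_out(steps=[[0,0,0,0.9,0,-0.1,0.1],[0,0,0,1.7,0.05,-0.2,0.1],[0,0,0,2.7,0.2,-0.3,0.1],[0,0,0,3.3,0.3,-0.9,0.1],[0,0,0,3.85,0.4,-1.5,0.1],[0,0,0,4.5,0.5,-2.1,0.1],[0,0,0,5.05,0.6,-2.7,0.1],[0,0,0,5.1,0.6,-3,0.1],[0,0,0,5.1,0.6,-3,0.1]])

```text
time: 16.7
position: [0.4159, -0.3556, 0.158]
tool_rot: [-2.994, -0.211, -0.796]
ft_force: [-0.3, 0.5, -0.2]
grip_width: 0.178
grip_force: 50.0
```

```bash
python3 m.py
```

```text
16.8 [ 0.4155 -0.356   0.1583] F [-0.1  0.5 -0.1] sx [-0.703 -0.099 -0.704] sz [-0.697 -0.098  0.71 ] q [ 1.73  0.01 -0.76  2.05 -0.58  0.92 -0.15]
loop pred [ 0.4386 -0.3527  0.2447]
scene blob 414.9 [171.3 347.2] bbox [159.1 323.6  28.   40.9]
scene pred [173.7 335.7] ring bbox [165.1 324.2] [182.1 347.3]
top blob 20.2 [494.2 260.6] bbox [491.5 258.1   5.5   4.9]
top blob 172.2 [513.3 245.8] bbox [505.9 233.9  19.   23.9]
top pred [516.1 241.3] ring bbox [505.4 234.8] [526.9 247.7]
```

Emit:
carry_out(steps=[[0.8,-5.6,0,0.8,0.12,0,0.1],[1.6,-11.2,0,1.7,0.25,-0.1,0.1],[2.5,-16.8,0,2.6,0.4,-0.3,0.1],[2.5,-16.8,0,2.6,0.4,-0.5,0.1],[2.5,-16.8,0,2.6,0.4,-0.7,0.1],[2.5,-16.8,0,2.6,0.4,-0.7,0.1]])

```text
time: 17.4
position: [0.4424, -0.3524, 0.1524]
tool_rot: [-2.827, -0.2, -1.22]
ft_force: [0.1, 1.3, 3.0]
grip_width: 0.179
grip_force: 50.0
```

```bash
python3 m.py
```

```text
17.5 [ 0.4423 -0.3524  0.1523] F [-0.4  0.6  3.8] sx [-0.469 -0.067 -0.881] sz [-0.872 -0.124  0.474] q [ 1.8   0.08 -0.72  2.16 -0.99  0.88  0.3 ]
loop pred [ 0.4394 -0.3528  0.2418]
scene blob 3.8 [194.  365.8] bbox [192.4 364.9   3.6   1.6]
scene blob 482.7 [174.4 346.3] bbox [164.1 323.6  18.8  42.9]
scene pred [174.3 337.2] ring bbox [166.2 324.5] [182.2 349.9]
top blob 357.5 [504.9 246.5] bbox [490.5 235.4  34.4  27.2]
top pred [515.6 241.2] ring bbox [504.7 237.3] [526.7 245. ]
```

Emit:
carry_out(steps=[[0,0,0,0,0,0,0.25],[0,0,0,0,0,0,0.35],[0,0,0,0,0,0,0.5],[0,0,0,0,0,0,0.8],[0,0,0,0,0,0,1],[0,0,0,0,0,0,1],[0,0,0,0,0,0,1],[0,0,0,0,0,0,1],[0,0,0,0,0,0,1],[0,0,0,0,0,0,1]])

```text
time: 18.5
position: [0.4417, -0.3519, 0.1513]
tool_rot: [-2.825, -0.197, -1.221]
ft_force: [-0.4, -0.7, -0.0]
grip_width: 0.96
grip_force: 0.0
```

```bash
python3 m.py
```

```text
18.6 [ 0.4417 -0.3519  0.1513] F [-0.3 -0.2  0.2] sx [-0.469 -0.065 -0.881] sz [-0.872 -0.124  0.473] q [ 1.8   0.08 -0.72  2.16 -0.99  0.88  0.3 ]
loop pred [ 0.4388 -0.3525  0.2408]
scene blob 481.3 [175.4 345.6] bbox [165.2 322.4  18.6  44.1]
scene pred [174.3 337.3] ring bbox [166.1 324.6] [182.2 350. ]
top blob 498.3 [503.4 247.3] bbox [490.5 235.2  34.2  26. ]
top pred [515.3 241.6] ring bbox [504.4 237.7] [526.4 245.4]
```

Emit:
carry_out(steps=[[0,0,0,-0.7,-0.1,0.65,1],[0,0,0,-1.8,-0.25,1.7,1],[0,0,0,-3.2,-0.45,3,1],[0,0,0,-5,-0.7,4.7,1],[0,0,0,-7,-1,6.5,1],[0,0,0,-9,-1.2,8.5,1],[0,0,0,-11,-1.5,10.5,1],[0,0,0,-11,-1.5,10.5,1],[0,0,0,-11,-1.5,10.5,1],[0,0,0,-11,-1.5,10.5,1]])

```text
time: 19.6
position: [0.3322, -0.366, 0.2556]
tool_rot: [-2.824, -0.198, -1.22]
ft_force: [0.5, 0.2, -0.1]
grip_width: 1.001
grip_force: 0.0
```

```bash
cat > g.py <<'E'
from h import *
s=ctrl.get_state();print(s['time'],s['position'].round(3),s['ft_force'].round(1))
for n in('scene','top'):
    x=grab(n,n+'9');m=cv2.inRange(cv2.cvtColor(x['pixels'],cv2.COLOR_RGB2HSV),(45,80,25),(82,255,255))
    k,l,st,c=cv2.connectedComponentsWithStats(m);print(n,[(st[i].tolist(),c[i].round(1).tolist()) for i in range(1,k) if st[i][4]>30])
E
python3 g.py
python3 - <<'E'
from h import *
d=load('scene')
for p in((.439,-.3527,.2408),(.44,-.353,.06)): print(proj(d,p),proj(load('top'),p))
# beads in scene
b=cv2.cvtColor(d['pixels'][365:450,270:360],cv2.COLOR_RGB2HSV)
for n,lo,hi in(('red',(0,190,90),(4,255,255)),('orange',(8,190,110),(16,255,255)),('brown',(8,100,40),(16,185,200))):
    m=cv2.inRange(b,lo,hi);ys,xs=np.nonzero(m);print(n,len(xs),xs.mean()+270 if len(xs) else None,ys.mean()+365 if len(xs) else None)
E
```

```text
19.6 [ 0.332 -0.366  0.256] [ 0.5  0.2 -0.1]
scene [([165, 324, 45, 96, 1644], [183.0, 377.8])]
top [([476, 236, 49, 37, 823], [496.1, 250.4]), ([577, 243, 49, 38, 1138], [601.3, 261.8])]
[174.30682787 337.43371177] [515.44462303 241.48956926]
[192.1859627  402.93878448] [489.54516155 255.96881198]
red 161 325.0496894409938 418.5652173913044
orange 180 315.0722222222222 429.0111111111111
brown 2276 320.7218804920914 414.2447275922671
```

Emit:
carry_out(steps=[[0,0,0,0,0,2,1],[0,0,0,0,0,4,1],[0,0,0,0,0,4,1],[0,0,0,0,0,4,1],[0,0,0,0,0,4,1],[0,0,0,0,0,4,1],[0,0,0,0,0,4,1],[0,0,0,0,0,4,1],[0,0,0,0,0,4,1],[0,0,0,0,0,4,1],[0,0,0,0,0,4,1],[0,0,0,0,0,4,1]])

```text
time: 20.9
position: [0.3317, -0.3669, 0.2963]
tool_rot: [-2.825, -0.198, -1.221]
ft_force: [0.0, -0.9, 0.4]
grip_width: 0.999
grip_force: 0.0
```

```bash
python3 g.py && python3 g.py && python3 g.py
```

```text
20.9 [ 0.332 -0.367  0.296] [ 0.  -0.9  0.4]
scene [([165, 324, 45, 96, 1642], [183.1, 377.9])]
top [([476, 236, 49, 37, 823], [496.0, 250.6]), ([577, 243, 49, 38, 1138], [601.3, 261.8])]
21.0 [ 0.332 -0.367  0.296] [0.2 0.5 0.4]
scene [([165, 324, 45, 96, 1641], [183.1, 377.8])]
top [([476, 236, 49, 37, 822], [496.0, 250.6]), ([577, 243, 49, 38, 1140], [601.4, 261.8])]
21.1 [ 0.332 -0.367  0.296] [-0.2 -1.1 -0.2]
scene [([165, 324, 45, 96, 1642], [183.1, 377.9])]
top [([476, 236, 49, 37, 823], [496.0, 250.6]), ([577, 243, 50, 38, 1142], [601.4, 261.7])]
```

The scoop hangs still on the hook, so I'm handing in the job.

```bash
python3 -c "
from bench import ctrl
print(ctrl.close_job())"
```

```text
the job is handed in; nothing more can be done
None
```

I handed the job in at about 21 s. The last close view had all four beads in the upright bowl, and the final images show the scoop hanging still on the hook with the gripper clear; no verdict came back, and I did not re-measure the bystanders at the end.

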